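Do up the last clamp of a pressure canner

TASK

One of the four swing-bolt clamps of the pressure canner still leans outward with its wing nut backed off. Push that bolt upright into its slot with your fingertips, then turn its wing nut down clockwise with fingertip strokes, pushing one wing at a time and never taking the nut between the fingers, until it sits snug on the lid. Leave the weight on the lid's vent and everything else where it stands.

Things in the scene. Friction and masses are not known exactly. Their poses are not given: they have to be found in the camera images.
- canner: cast-aluminium pressure canner, stands firm; origin at the centre of its underside, z up. 284 mm across the rim, low domed lid 196 (edge) to 217 mm high, with a bar handle and a gauge near its middle (tops 262 mm). Four identical clamps 158 mm from its axis on its -x, +x, -y, +y sides; the -x one is the loose one. Loop handles reach 190 mm out at 45 and 225 degrees, 128 mm up
- swing_bolt (a joint): lean of the loose clamp's bolt, rad: 0 upright in the slot of the lid's lug (a stop there), positive leaning outward, away from the canner's axis; starts 0.35 to 0.65. Stiff pivot (0.12 N m friction): it stays where it is left
- wing_nut (a joint): turn of the loose wing nut, rad: 0 snug on the lid (a stop), positive backed off anticlockwise seen from above; starts 7.0 to 10.5. Clockwise turns lower it, 4 mm per turn (0.64 mm per rad). Friction 0.02 N m: it turns easily and stays where it is left
- bolt_pivot (a point): pivot of the loose bolt, 158 mm from the canner's axis, 148 mm above its underside. The bolt is 9 mm thick and ends 118 mm above the pivot, standing at least 20 mm free above the wings
- slot_seat (a point): where the loose nut's foot comes to sit: on the bolt's upright axis, at the top of the forked lug (200 mm above the canner's underside), which reaches 10 mm outward from here. Once snug, the nut's ball foot sits behind two small horns of the fork and the bolt cannot swing out; while the nut is higher a hard outward push (over 1.5 N) tips it out again. Axes as the canner
- nut_mid (a point): point on the loose wing nut's axis at mid-height of its wings, 24 mm above its foot, 76 mm from the pivot when snug. z runs up the bolt, x along the two wings. Black; wings 78 mm tip to tip, 10 mm thick, from 12 mm below to 13 mm above this point; the hub (25 mm thick) ends 2 mm above it, the bolt 42 mm above it when snug
- vent_weight: loose steel ring weight, 34 mm across, 30 mm high, on the lid's vent pipe (x -45, y -55 mm in the canner's frame), underside 220 mm up; origin at the centre of its underside. Stays there
- jar_a: loose glass preserving jar with a steel cap, 68 mm across, 105 mm high, close beside the canner; origin at the centre of its underside. Stays there
- jar_b: a second jar of the same kind, a little further out. Stays there
- spoon: loose wooden spoon, 260 mm, lying on the table by the canner. Stays there
- canister: white detergent canister, 90 x 135 mm, 245 mm high with its handle, on the right. Stays there
- spray_bottle: green spray bottle with an orange head, 76 mm across, 226 mm high, on the left. Stays there
- bowl: steel bowl, 160 mm across, 60 mm high, at the near right. Stays there
- timer: round kitchen timer, 68 mm across, 55 mm high, at the near left. Stays there

How it is judged:
On the way, in this order (a step that is already met when the one before it is completed fails the run):
1. the bolt stands upright in its slot (value of joint swing_bolt below 0.06 rad and value of joint wing_nut above 3 rad), for 0.2 s.
2. the wing nut is turned down onto the lid (value of joint wing_nut below 0.3 rad), for 0.2 s.
At the end, for the whole second after the job is handed in: The loose clamp's bolt stands upright in its slot (within 0.06 rad) and its wing nut is snug on the lid (within 0.3 rad of its stop); the weight is within 10 mm and the other loose things within 20 mm of where they stood (value of joint wing_nut below 0.3 rad and value of joint swing_bolt below 0.06 rad and distance of vent_weight from where it was at the start of the episode below 0.01 m and distance of each of jar_a, jar_b, spoon, canister, spray_bottle, bowl, timer from where it was at the start of the episode below 0.02 m); the robot touches nothing.
It fails at once if the wing nut is taken between the fingers (pressed on both of its flat sides at once) ((contact force between the fingers and wing_nut_c3 above 0.5 N or contact force between the fingers and wing_nut_c5 above 0.5 N) and (contact force between the fingers and wing_nut_c2 above 0.5 N or contact force between the fingers and wing_nut_c6 above 0.5 N)).
It fails at once if the weight is taken or knocked off its place on the lid (moved more than 10 mm) (distance of vent_weight from where it was at the start of the episode above 0.01 m).
It fails at once if a jar, the spoon, the canister, the spray bottle, the bowl or the timer is moved more than 20 mm (distance of any of jar_a, jar_b, spoon, canister, spray_bottle, bowl, timer from where it was at the start of the episode above 0.02 m).
It also fails if it takes over 64 s, if anything falls off the work surface, if the arm or the gripper's body presses on something with over 40 N, if the wrist force passes 120 N, or if a joint passes its speed limit or range.

ROBOT

A 7-joint arm with a two-finger parallel gripper is mounted at the origin on the work surface. World frame = base frame: x ahead of the robot, y to its left, z up, the work surface at z = 0. Lengths are in m, angles in rad, forces in N, time in s.
With the tool pointing down it reaches from about 0.4 to 0.85 m from the base axis. Payload 4.5 kg.
Tool frame: the origin (TCP) lies midway between the tips of the shut fingers; the grasp point (between the pads) lies 19 mm behind it; z points along the fingers, y is the line along which they close (so a half turn about z gives the same grasp; the last joint's range is limited). The gripper opens to 88 mm and grips with 3 to 60 N. Pads are 18 mm wide; open, the fingers measure 123 mm over their backs; the gripper's body (75 mm by 187 mm) begins 45 mm behind the grasp point.
Start: joints at [1.284, 0.689, -0.195, 1.565, 0.157, 0.902, -0.215], TCP at [0.197, -0.593, 0.239] pointing down, gripper open.
Joint ranges: [-3.01, 3.01], [-0.46, 2.08], [-1.47, 1.51], [0.13, 2.56], [-1, 4.14], [0.04, 2.09], [-2.66, 2.66]. Speed limits (rad/s): [2.57, 2.57, 3.14, 3.14, 3.14, 3.14, 3.14].

INTERFACE

Orientations are given as a unit quaternion [x, y, z, w].
In Python, from plant import r gives the robot as it stands.
- The arm moves only by the tool carry_out, never from a script. Its argument "plan" is a list of rows, each an object with "rot": the turn, a rotation vector about the tool's x, y, z in rad, a list of three; "xyz": the shift along the tool's x, y, z in m, a list of three; "grip": the closure in counts, from 0 (fully open) to 255 (shut). In form: [{"rot": [wx, wy, wz], "xyz": [dx, dy, dz], "grip": grip}, ...]. A call has 1 to 8 rows; each row is the pose to reach, as a shift and turn from the pose commanded when the call began, along the tool's axes at that moment; what a row does not reach only later rows make up. A row lasts 1/12 s, in which the tool goes at most 41.7 mm and 7.16 degrees, less where a joint would pass 70% of its speed; a pose out of reach is approached as far as the arm can. A call with a gripper value outside its range is refused whole. The fingers move at their own pace and stop on an object; "squeeze" is the grip in N (left out, the last holds). Time passes only in rows, so rows that repeat a pose let the fingers close. It gives the time, the measured TCP pose, the force, the opening and the grip force at its end, in the units of the state.
- r.get_state(): the state, without advancing time (a new reading comes with each control period).
- r.snapshot(name): name is "scene" or "top" or "wrist"; returns the picture (400x640x3 uint8, red, green, blue); there is no depth.
- r.camera_params(name): a dict with "fx", "fy", "cx", "cy" (pixels), "position" and "attitude" of the camera in the world; the wrist camera has in their place "hand_eye" (4x4, takes a point from camera to tool coordinates, whose origin is the TCP and whose axes are the flange's). Camera axes: x right, y down, z forward; pixel columns grow to the right and rows downward; lengths in m; the calibration is good to about 2 mm. A picture is of the moment at which its call begins: read the wrist's pose just before it. camera_params takes no time and is no camera call.
- r.finish_job(): hands the job in; it is judged then, once.
The state is a dict: "clock": time; "q": joint angles; "qd": joint speeds; "joint_torque": joint torques, N m; "tool_pos": TCP position; "eef_rot": TCP orientation; "contact_force": force on the tool from outside, world axes, zero at the start; "moment": the same for the moment, N m; "opening": opening from 0.0 (shut) to 1.0 (fully open); "finger_force": force on a finger pad.
Only numpy, scipy, OpenCV 4.12 (cv2) and the standard library are available. Lean on these libraries where they do the work, as an engineer would, in place of code of your own. Each camera call takes 0.05 s, during which the arm holds its last target. There are 200 camera calls.

## Working session

There is one attempt and no reset: what is moved stays moved. The work goes in short steps, Python scripts to look and compute and a tool call to move; the robot and the scene stay as the last step left them, time stands still between calls to the robot, and variables do not carry over. Pictures are saved under pics/ and viewed, at most 10 in all, crops included, and the job is handed in when it is done.

Besides the shell and the picture viewer there is one more tool, called after "Request:" as name(argument=value, ...), one argument or row to a line, values as JSON. carry_out: Moves the arm, as the interface text tells. Its arguments: {"type":"object","properties":{"plan":{"type":"array"},"squeeze":{"type":"number"}},"required":["plan"]}

```bash
mkdir -p pics; ls; python3 - <<'E'
from plant import r
import cv2,numpy as np
s=r.get_state(); print(s)
for n in("scene","top"):
    p=r.camera_params(n); print(n,p)
    cv2.imwrite(f"pics/{n}0.png",cv2.cvtColor(r.snapshot(n),cv2.COLOR_RGB2BGR))
print(r.camera_params("wrist"))
E
```

```text
pics
{'clock': 0.0, 'q': array([ 1.28377207,  0.68999468, -0.19452222,  1.56635242,  0.15730318,
        0.90247758, -0.21508901]), 'qd': array([ 0.00010472, -0.00042646, -0.00067649,  0.00205954,  0.00108746,
        0.00109166, -0.00069213]), 'joint_torque': array([ 3.84640352e-04, -5.27560902e+01, -1.26691326e+00, -1.53427094e+01,
       -5.26429131e-02,  6.52789648e-03,  1.31022980e-04]), 'tool_pos': array([ 0.19685054, -0.59252285,  0.23790133]), 'eef_rot': array([ 9.87152755e-01,  1.59776694e-01, -2.09354172e-04, -8.95581408e-04]), 'contact_force': array([-0.5615567 ,  0.4447795 , -0.65265137]), 'moment': array([-0.00405508,  0.01765661,  0.00553423]), 'finger_force': 0.0, 'opening': 0.9974589387133038}
scene {'fx': 469.73104730675226, 'fy': 469.73104730675226, 'cx': 321.4104728199559, 'cy': 197.36571423542406, 'position': array([1.12534622, 0.65981381, 1.73886294]), 'attitude': array([ 0.33018596,  0.91001146, -0.23430027, -0.08921742])}
top {'fx': 395.53400238593684, 'fy': 395.53400238593684, 'cx': 324.1154260174299, 'cy': 204.56463409309973, 'position': array([ 0.33200439, -0.00611548,  1.51915729]), 'attitude': array([-0.70425304,  0.70659993, -0.04630052,  0.05099476])}
{'fx': 342.50198207762645, 'fy': 342.50198207762645, 'cx': 312.5626733016928, 'cy': 201.9198947693273, 'hand_eye': array([[-1.13084075e-04, -9.52149253e-01, -3.05633420e-01,
         7.93293408e-02],
       [ 9.99999927e-01,  3.80394945e-06, -3.81849583e-04,
        -3.24220177e-04],
       [ 3.64740410e-04, -3.05633440e-01,  9.52149183e-01,
        -1.44510723e-01],
       [ 0.00000000e+00,  0.00000000e+00,  0.00000000e+00,
         1.00000000e+00]])}
```

View pics/scene0.png

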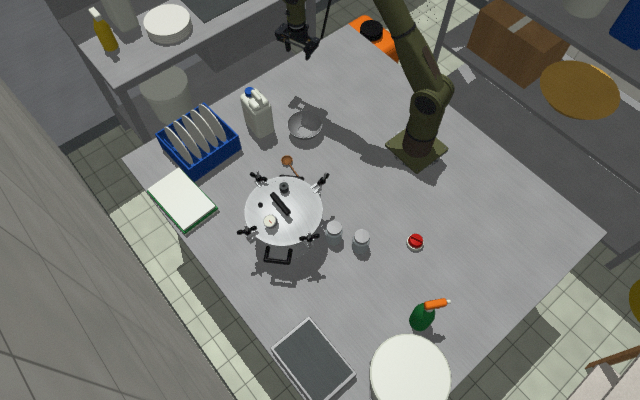

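View pics/top0.png

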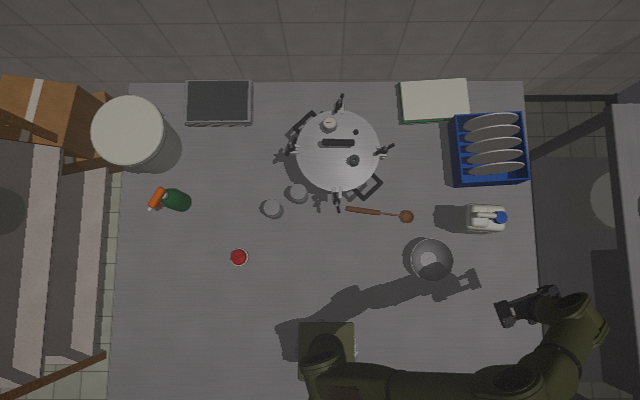

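The top view shows the canner centred near (338,150). The weight at (353,160) puts canner -x towards the robot, so the loose clamp is the near one at (337,200). jar_a is at (298,193) and the spoon at (350–406,213). I'll zoom in on both views.

```bash
python3 - <<'E'
import cv2,numpy as np
a=cv2.imread("pics/top0.png")[85:225,270:410]; b=cv2.imread("pics/scene0.png")[160:280,225:345]
a=cv2.resize(a,(560,560),interpolation=cv2.INTER_CUBIC)
cv2.imwrite("pics/c1.png",a)
b=cv2.resize(b,(600,600),interpolation=cv2.INTER_CUBIC)
cv2.imwrite("pics/c2.png",b)
E
```

```text
(no output)
```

View pics/c1.png

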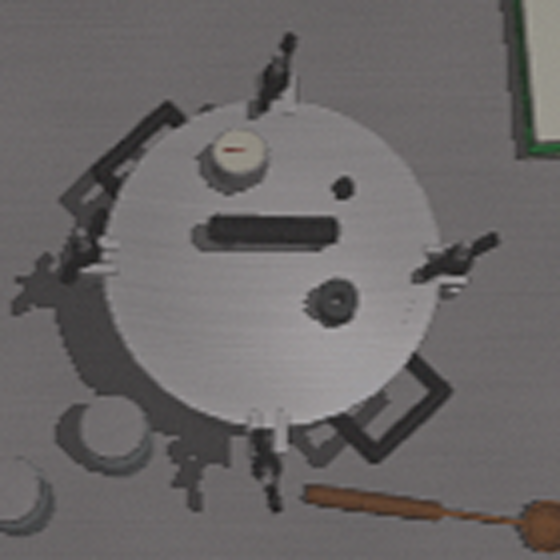

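View pics/c2.png

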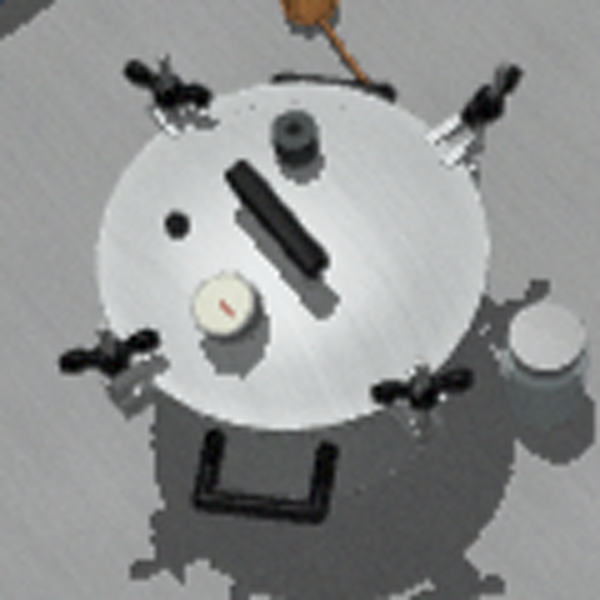

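```bash
cat > h.py <<'E'
import numpy as np,cv2
from scipy.spatial.transform import Rotation as R
from plant import r
def cam(n,s=None):
    p=r.camera_params(n); 
    if n=="wrist":
        s=s or r.get_state(); H=np.array(p["hand_eye"]); Q=R.from_quat(s["eef_rot"]).as_matrix()
        return p,Q@H[:3,:3],Q@H[:3,3]+s["tool_pos"]
    return p,R.from_quat(p["attitude"]).as_matrix(),np.array(p["position"])
def ray(c,u,v):
    p,A,o=c; d=A@np.array([(u-p["cx"])/p["fx"],(v-p["cy"])/p["fy"],1]); return o,d/np.linalg.norm(d)
def onz(c,u,v,z):
    o,d=ray(c,u,v); return o+d*(z-o[2])/d[2]
def tri(a,b):
    M=0;y=0
    for o,d in(a,b):
        P=np.eye(3)-np.outer(d,d); M=M+P; y=y+P@o
    x=np.linalg.solve(M,y); return x,[np.linalg.norm(np.cross(x-o,d)) for o,d in(a,b)]
def proj(c,X):
    p,A,o=c; q=A.T@(np.array(X)-o); return np.array([p["cx"]+p["fx"]*q[0]/q[2],p["cy"]+p["fy"]*q[1]/q[2]])
def totool(X,s=None):
    s=s or r.get_state(); return R.from_quat(s["eef_rot"]).inv().apply(np.array(X)-s["tool_pos"])
E
python3 - <<'E'
from h import *
np.set_printoptions(precision=4,suppress=True)
t,s=cam("top"),cam("scene")
T=lambda u,v:ray(t,270+u/4,85+v/4); S=lambda u,v:ray(s,225+u/5,160+v/5)
for n,a,b in [("+x",(272,80),(110,355)),("+y",(83,255),(424,388)),("-y",(450,260),(168,85)),("-x hub",(265,460),(487,103)),("-x outer tip",(276,500),(515,75)),("w",(335,300),(296,130)),("jar cap",(115,430),(546,335))]: print(n,*tri(T(*a),S(*b)))
print("centre",onz(t,338.3,150.8,.196), onz(s,225+293/5,160+257/5,.196))
E
```

```text
+x [ 0.8628 -0.0477  0.2078] [np.float64(0.0011129885966757215), np.float64(0.0011129885966757827)]
+y [0.7069 0.1155 0.2079] [np.float64(0.00032811616814113604), np.float64(0.00032811616814116276)]
-y [ 0.6991 -0.1973  0.2184] [np.float64(0.002007602706300695), np.float64(0.0020076027063006666)]
-x hub [ 0.5257 -0.0357  0.217 ] [np.float64(0.003141479543283327), np.float64(0.003141479543283252)]
-x outer tip [ 0.492  -0.0439  0.2126] [np.float64(0.004139528444846263), np.float64(0.004139528444846218)]
w [ 0.6573 -0.0957  0.2405] [np.float64(0.001018205633002749), np.float64(0.0010182056330026465)]
jar cap [0.5742 0.0974 0.0886] [np.float64(0.0016873238301152948), np.float64(0.0016873238301155671)]
centre [ 0.702  -0.0469  0.196 ] [ 0.7112 -0.0326  0.196 ]
```

```bash
python3 - <<'E'
from h import *
np.set_printoptions(precision=4,suppress=True)
s=r.get_state(); A=R.from_quat(s["eef_rot"])
for X in ([.197,-.593,.42],[.46,-.04,.42]): print(totool(X))
print((A.inv()*R.from_quat([1,0,0,0])).as_rotvec())
E
```

```text
[-0.      0.0001 -0.182 ]
[ 0.424  -0.4417 -0.1813]
[-0.0016  0.0004  0.3209]
```

Request:
carry_out(
  plan=[
    {"rot":[0,0,0],"xyz":[0,0,-0.06],"grip":255},
    {"rot":[0,0,0],"xyz":[0,0,-0.12],"grip":255},
    {"rot":[0,0,0],"xyz":[0,0,-0.182],"grip":255},
    {"rot":[0,0,0],"xyz":[0,0,-0.182],"grip":255},
    {"rot":[0,0,0.1],"xyz":[0.04,-0.04,-0.182],"grip":255},
    {"rot":[0,0,0.2],"xyz":[0.08,-0.08,-0.182],"grip":255},
    {"rot":[-0.0016,0,0.321],"xyz":[0.12,-0.125,-0.182],"grip":255},
    {"rot":[-0.0016,0,0.321],"xyz":[0.16,-0.16,-0.182],"grip":255},
  ],
)

```text
clock: 0.77
tool_pos: [0.2702, -0.4433, 0.4203]
eef_rot: [1.0, -0.003, 0.0, 0.001]
contact_force: [1.1, -0.2, -0.3]
opening: 0.421
finger_force: 0.0
```

```bash
python3 - <<'E'
from h import *
np.set_printoptions(precision=4,suppress=True)
s=r.get_state(); A=R.from_quat(s["eef_rot"]); print(s["clock"],s["tool_pos"],s["opening"],s["q"])
print(totool([.46,-.04,.42]),(A.inv()*R.from_quat([1,0,0,0])).as_rotvec())
E
```

```text
0.7667 [ 0.2702 -0.4433  0.4203] 0.4210029719005934 [ 1.0402  0.3598 -0.1593  1.5911  0.0612  1.1938 -0.7088]
[ 0.1872 -0.4045 -0.0005] [ 0.0019 -0.0002 -0.0065]
```

Request:
carry_out(
  plan=[
    {"rot":[0,0,0],"xyz":[0.016,-0.035,0],"grip":255},
    {"rot":[0,0,0],"xyz":[0.033,-0.07,0],"grip":255},
    {"rot":[0,0,0],"xyz":[0.05,-0.105,0],"grip":255},
    {"rot":[0,0,0],"xyz":[0.066,-0.14,0],"grip":255},
    {"rot":[0,0,0],"xyz":[0.083,-0.175,0],"grip":255},
    {"rot":[0,0,0],"xyz":[0.1,-0.21,0],"grip":255},
    {"rot":[0,0,0],"xyz":[0.116,-0.245,0],"grip":255},
    {"rot":[0,0,0],"xyz":[0.133,-0.28,0],"grip":255},
  ],
)

```text
clock: 1.43
tool_pos: [0.4032, -0.1633, 0.4196]
eef_rot: [1.0, -0.0, -0.0, 0.001]
contact_force: [1.6, -0.2, 0.3]
opening: 0.004
finger_force: 0.0
```

Request:
carry_out(
  plan=[
    {"rot":[0,0,0],"xyz":[0.016,-0.035,0],"grip":255},
    {"rot":[0,0,0],"xyz":[0.033,-0.07,0],"grip":255},
    {"rot":[0,0,0],"xyz":[0.047,-0.105,0],"grip":255},
    {"rot":[0,0,0],"xyz":[0.054,-0.124,0],"grip":255},
    {"rot":[0,0,0],"xyz":[0.054,-0.124,0],"grip":255},
    {"rot":[0,0,0],"xyz":[0.054,-0.124,0],"grip":255},
  ],
)

```text
clock: 1.93
tool_pos: [0.4571, -0.0402, 0.4191]
eef_rot: [1.0, 0.001, -0.0, 0.001]
contact_force: [-0.4, -0.2, -0.5]
opening: 0.005
finger_force: 0.0
```

```bash
python3 - <<'E'
from h import *
import json
s=r.get_state(); print(s["clock"],s["tool_pos"],s["eef_rot"],s["opening"],s["q"])
im=r.snapshot("wrist"); cv2.imwrite("pics/w1.png",cv2.cvtColor(im,cv2.COLOR_RGB2BGR))
c=cam("wrist",s)
for X in ([.547,-.038,.148],[.5257,-.0357,.217],s["tool_pos"]): print(proj(c,X))
json.dump({k:list(map(float,s[k])) for k in("tool_pos","eef_rot")},open("w1.json","w"))
E
```

```text
1.9333 [ 0.45714485 -0.04021291  0.41911732] [ 9.99998580e-01  1.40354262e-03 -4.03292327e-04  8.40525693e-04] 0.004640033664474752 [ 0.26557884  0.27632272 -0.37923413  1.73692939  0.11260548  1.15043264
 -1.71474622]
[310.76276147  81.99998084]
[308.15782693 103.27896788]
[313.48629114 268.0517162 ]
```

View pics/w1.png

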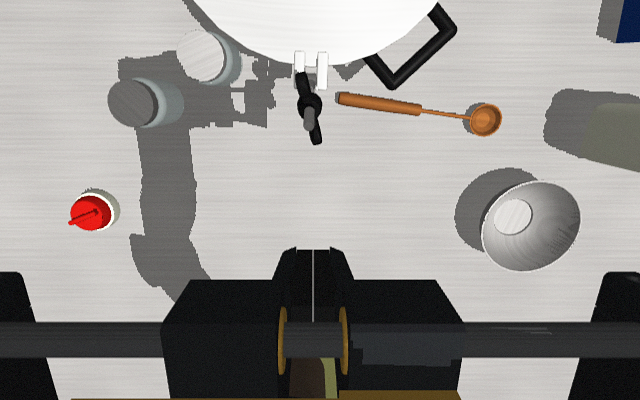

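The wrist view shows the fork legs at columns about 299 and 322, ending near row 88. The wings run from (303,75) to (317,143), i.e. roughly radial. The hub is at (310,104) and the grey bolt end near (309,120), leaning towards the robot. The fingers are shut at (313,250).

```bash
python3 - <<'E'
from h import *
import json
np.set_printoptions(precision=4,suppress=True)
s={k:np.array(v) for k,v in json.load(open("w1.json")).items()}; c=cam("wrist",s)
im=cv2.imread("pics/w1.png"); g=im.max(2)
sub=g[40:150,285:340]
n,l,st,ce=cv2.connectedComponentsWithStats((sub<60).astype(np.uint8))
for i in range(1,n):
    if st[i,4]>40: print(st[i]+[285,40,0,0,0],ce[i]+[285,40])
for v in range(46,146,4): print(v,sub[v-40,8:40:2])
print("fork end",onz(c,311,89,.2))
E
cat > /dev/null; python3 -c "
import cv2;im=cv2.imread('pics/w1.png')[40:155,255:365];cv2.imwrite('pics/w1c.png',cv2.resize(im,None,fx=5,fy=5,interpolation=cv2.INTER_CUBIC))"
```

```text
[295  72  27  73 888] [308.6464 104.2827]
46 [242 242 242 243 240 242 242 242 242 241 242 244 243 243 244 244]
50 [242 216 224 220 233 231 244 243 243 245 246 245 247 248 249 250]
54 [250 233 246 247 251 252 231 248 247 248 248 249 213 249 248 251]
58 [250 234 246 248 251 251 229 247 248 248 247 253 156 250 248 250]
62 [254 236 246 248 251 248 225 247 248 248 248 255 138 250 247 250]
66 [208 238 246 249 252 251 156 192 197 201 202 195 153 249 248 250]
70 [208 135 255 251 255 255 176 205 206 208 207 210 177 248 247 250]
74 [181  75  10  19  19  19  13  97  92  92  89  89 193 248 248 251]
78 [178  44  21  27  19  21  25  15 120 114 110 114 209 248 248 252]
82 [179  97  21  27  28  35  17  16  90  89  77  97 208 248 249 252]
86 [176 152  20  22  23  31  35  23  30 110  81 159 226 248 250 253]
90 [203 203 114  16  26  24  24  30  16 124 116 189 223 183 190 192]
94 [209 206 215  27  19  19  27  16  16  12  15   5 162 212 210 210]
98 [204 205 213  26  12  16  24  28  17  23  15  20  14   7 212 207]
102 [201 207  85   8  13  19  21  26  28  24  32  32  15  16   4 208]
106 [203 200  90  15  16  17   5  29  53  18   8  24  28  16   9 201]
110 [201 204 199   9  17   7  85  94  94  90  96  22  27  26 135 205]
114 [204 202 206  86   8   3  89  89  93  97  94  20  25  74 202 201]
118 [207 206 209 210 181  54  89  92  91  92  86  26 107 210 207 205]
122 [205 210 206 208 208 132  83  98  95  91  89  28  10 207 203 205]
126 [203 204 204 210 207 135  99  96  99  96  97  18  20  65 205 206]
130 [206 209 209 204 206 208 189 104  78  66  15  27  24   0 212 205]
134 [204 204 202 203 207 203 204 205  94  15  13  27  37  15 124 199]
138 [205 201 203 206 204 202 203 205 214  15  12  27  29  30   0 204]
142 [206 208 208 206 205 208 205 206 209 189  15  22  18  14  28 208]
fork end [ 0.539  -0.0384  0.2   ]
```

View pics/w1c.png

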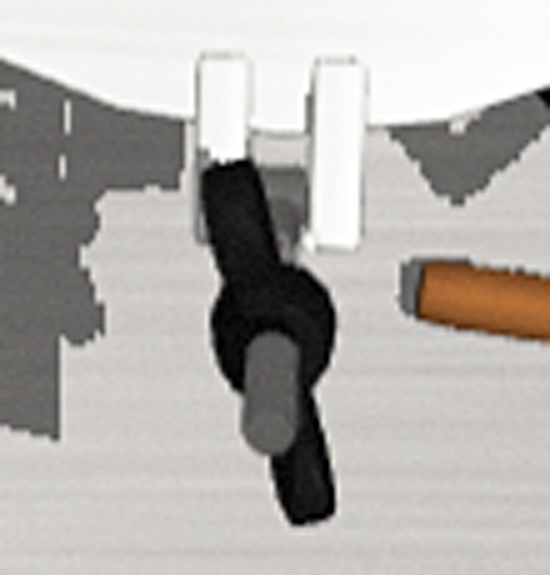

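```bash
python3 - <<'E'
from h import *
import json
np.set_printoptions(precision=4,suppress=True)
s={k:np.array(v) for k,v in json.load(open("w1.json")).items()}; c=cam("wrist",s)
P=np.array([.549,-.038,.148])
for th in np.arange(.3,.7,.05): 
    e=P+.118*np.array([-np.sin(th),0,np.cos(th)]); h=P+.083*np.array([-np.sin(th),0,np.cos(th)]); print(th,proj(c,e),proj(c,h),e)
for u,v in [(306,88.4),(310,142)]: pass
for n,z in(("in",.235),("out",.205)): print(n,onz(c,*((301,75) if n=="in" else (316,142)),z))
E
```

```text
0.3 [310.3215 118.893 ] [310.4805 104.9884] [ 0.5141 -0.038   0.2607]
0.35 [310.3262 125.3096] [310.4824 109.2248] [ 0.5085 -0.038   0.2588]
0.39999999999999997 [310.3323 131.4262] [310.4851 113.309 ] [ 0.503  -0.038   0.2567]
0.44999999999999996 [310.3396 137.2251] [310.4885 117.2285] [ 0.4977 -0.038   0.2543]
0.49999999999999994 [310.3481 142.692 ] [310.4927 120.9725] [ 0.4924 -0.038   0.2516]
0.5499999999999999 [310.3576 147.8159] [310.4977 124.5313] [ 0.4873 -0.038   0.2486]
0.5999999999999999 [310.3681 152.5888] [310.5033 127.897 ] [ 0.4824 -0.038   0.2454]
0.6499999999999999 [310.3795 157.0057] [310.5095 131.0627] [ 0.4776 -0.038   0.2419]
in [ 0.5507 -0.0295  0.235 ]
out [ 0.4866 -0.0437  0.205 ]
```

The lean is about 0.35 rad, with the bolt end at about (0.508, -0.037, 0.259). I'll descend outside it.

Request:
carry_out(
  plan=[
    {"rot":[0,0,0],"xyz":[0.002,-0.002,0.04],"grip":255},
    {"rot":[0,0,0],"xyz":[0.004,-0.003,0.08],"grip":255},
    {"rot":[0,0,0],"xyz":[0.006,-0.003,0.12],"grip":255},
    {"rot":[0,0,0],"xyz":[0.01,-0.003,0.15],"grip":255},
    {"rot":[0,0,0],"xyz":[0.01,-0.003,0.168],"grip":255},
    {"rot":[0,0,0],"xyz":[0.01,-0.003,0.168],"grip":255},
    {"rot":[0,0,0],"xyz":[0.01,-0.003,0.168],"grip":255},
  ],
)

```text
clock: 2.57
tool_pos: [0.4666, -0.04, 0.2512]
eef_rot: [1.0, -0.001, -0.001, 0.001]
contact_force: [0.2, -0.3, 0.4]
opening: 0.004
finger_force: 0.0
```

Request:
carry_out(
  plan=[
    {"rot":[0,0,0],"xyz":[0.01,0,0],"grip":255},
    {"rot":[0,0,0],"xyz":[0.02,0,0],"grip":255},
    {"rot":[0,0,0],"xyz":[0.028,0,-0.001],"grip":255},
    {"rot":[0,0,0],"xyz":[0.036,0,-0.002],"grip":255},
    {"rot":[0,0,0],"xyz":[0.044,0,-0.003],"grip":255},
    {"rot":[0,0,0],"xyz":[0.052,0,-0.004],"grip":255},
    {"rot":[0,0,0],"xyz":[0.06,0,-0.005],"grip":255},
    {"rot":[0,0,0],"xyz":[0.06,0,-0.005],"grip":255},
  ],
)

```text
clock: 3.23
tool_pos: [0.5295, -0.0384, 0.2569]
eef_rot: [1.0, -0.0, 0.001, 0.001]
contact_force: [0.8, -0.4, -0.4]
opening: 0.006
finger_force: 0.0
```

Request:
carry_out(
  plan=[
    {"rot":[0,0,0],"xyz":[0.003,0,0],"grip":255},
    {"rot":[0,0,0],"xyz":[0.006,0,0],"grip":255},
    {"rot":[0,0,0],"xyz":[0.006,0,0],"grip":255},
  ],
)

```text
clock: 3.48
tool_pos: [0.5337, -0.0383, 0.2564]
eef_rot: [1.0, -0.0, 0.0, 0.001]
contact_force: [0.4, -0.0, -0.1]
opening: 0.005
finger_force: 0.0
```

Request:
carry_out(
  plan=[
    {"rot":[0,0,0],"xyz":[0.002,0,0],"grip":255},
    {"rot":[0,0,0],"xyz":[0.004,0,0],"grip":255},
    {"rot":[0,0,0],"xyz":[0.004,0,0],"grip":255},
  ],
)

```text
clock: 3.73
tool_pos: [0.5361, -0.0384, 0.2563]
eef_rot: [1.0, -0.0, -0.001, 0.001]
contact_force: [-4.0, 0.8, 3.6]
opening: 0.001
finger_force: 2.2
```

The stop was felt at the predicted x (0.536). I'll back off and look.

Request:
carry_out(
  plan=[
    {"rot":[0,0,0],"xyz":[0,0,0],"grip":255},
    {"rot":[0,0,0],"xyz":[0,0,0],"grip":255},
    {"rot":[0,0,0],"xyz":[-0.03,0,0],"grip":255},
    {"rot":[0,0,0],"xyz":[-0.06,0,0],"grip":255},
    {"rot":[0,0,0],"xyz":[-0.075,0,-0.03],"grip":255},
    {"rot":[0,0,0],"xyz":[-0.075,0,-0.07],"grip":255},
    {"rot":[0,0,0],"xyz":[-0.075,0,-0.07],"grip":255},
    {"rot":[0,0,0],"xyz":[-0.075,0,-0.07],"grip":255},
  ],
)

```text
clock: 4.4
tool_pos: [0.465, -0.0382, 0.3288]
eef_rot: [1.0, -0.0, 0.004, 0.001]
contact_force: [0.2, -0.6, 0.2]
opening: 0.002
finger_force: 0.0
```

```bash
python3 - <<'E'
from h import *
np.set_printoptions(precision=4,suppress=True)
s=r.get_state(); print(s["clock"],s["tool_pos"],s["eef_rot"])
im=cv2.cvtColor(r.snapshot("wrist"),cv2.COLOR_RGB2BGR); c=cam("wrist",s)
cv2.imwrite("pics/w2.png",im)
P=np.array([.549,-.038,.148]); u0,v0=map(int,proj(c,P+[0,0,.082])); print(u0,v0)
for h in(.08,.118): print(proj(c,P+[0,0,h]))
x0,y0=max(u0-80,0),max(v0-70,0)
cv2.imwrite("pics/w2c.png",cv2.resize(im[y0:y0+140,x0:x0+160],None,fx=4,fy=4,interpolation=cv2.INTER_CUBIC)); print(x0,y0)
E
```

```text
4.4 [ 0.465  -0.0382  0.3288] [ 1.     -0.0003  0.0044  0.0008]
312 85
[312.6024  85.9216]
[312.7368  84.1892]
232 15
```

View pics/w2c.png

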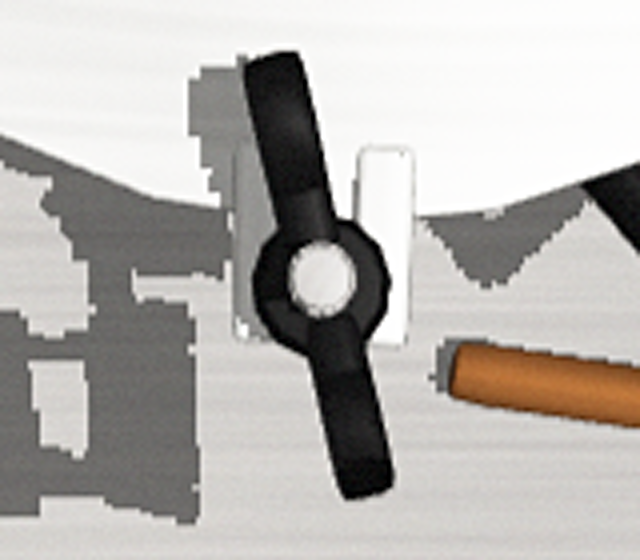

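The bolt is upright: its end is at px (312.5,85), against (312.7,84) predicted. The wings point at about 12° and 192° in the world. I'll sweep behind the outer wing through the +y side, so the push on the bolt is always tangential or inward.

Request:
carry_out(
  plan=[
    {"rot":[0,0,0],"xyz":[0.03,0.036,0],"grip":255},
    {"rot":[0,0,0],"xyz":[0.057,0.037,0.03],"grip":255},
    {"rot":[0,0,0],"xyz":[0.057,0.037,0.07],"grip":255},
    {"rot":[0,0,0],"xyz":[0.057,0.037,0.107],"grip":255},
    {"rot":[0,0,0],"xyz":[0.057,0.037,0.107],"grip":255},
    {"rot":[0,0,0],"xyz":[0.057,0.037,0.107],"grip":255},
  ],
)

```text
clock: 4.95
tool_pos: [0.518, -0.0752, 0.2176]
eef_rot: [1.0, 0.0, -0.003, 0.0]
contact_force: [0.5, -0.4, 1.0]
opening: 0.005
finger_force: 0.0
```

Request:
carry_out(
  plan=[
    {"rot":[0,0,0],"xyz":[0,-0.012,0],"grip":255},
    {"rot":[0,0,0],"xyz":[0,-0.0235,0],"grip":255},
    {"rot":[0,0,0],"xyz":[-0.004,-0.032,0],"grip":255},
    {"rot":[0,0,0],"xyz":[-0.004,-0.044,0],"grip":255},
    {"rot":[0,0,0],"xyz":[0.001,-0.0555,0],"grip":255},
    {"rot":[0,0,0],"xyz":[0.013,-0.064,0],"grip":255},
    {"rot":[0,0,0],"xyz":[0.022,-0.068,0],"grip":255},
    {"rot":[0,0,0],"xyz":[0.034,-0.068,0],"grip":255},
  ],
)

```text
clock: 5.62
tool_pos: [0.5531, -0.0041, 0.2201]
eef_rot: [1.0, 0.002, -0.0, 0.0]
contact_force: [-1.9, 0.4, 0.8]
opening: 0.005
finger_force: 0.6
```

Request:
carry_out(
  plan=[
    {"rot":[0,0,0],"xyz":[0.012,0.006,0],"grip":255},
    {"rot":[0,0,0],"xyz":[0.017,0.012,0],"grip":255},
    {"rot":[0,0,0],"xyz":[0.02,0.018,0],"grip":255},
    {"rot":[0,0,0],"xyz":[0.02,0.018,0],"grip":255},
    {"rot":[0,0,0],"xyz":[0.02,0.0,-0.01],"grip":255},
    {"rot":[0,0,0],"xyz":[0,-0.01,-0.05],"grip":255},
    {"rot":[0,0,0],"xyz":[-0.03,-0.02,-0.085],"grip":255},
    {"rot":[0,0,0],"xyz":[-0.07,-0.02,-0.1],"grip":255},
  ],
)

```text
clock: 6.28
tool_pos: [0.4938, 0.0147, 0.3181]
eef_rot: [1.0, 0.001, 0.004, -0.0]
contact_force: [0.1, 0.5, 0.6]
opening: 0.007
finger_force: 0.0
```

```bash
cat > look.py <<'E'
from h import *
import sys
np.set_printoptions(precision=4,suppress=True)
s=r.get_state(); print(s["clock"],s["tool_pos"],s["contact_force"])
im=cv2.cvtColor(r.snapshot("wrist"),cv2.COLOR_RGB2BGR); c=cam("wrist",s)
P=np.array([.549,-.038,.148]); z=.24
g=(im.max(2)<60).astype(np.uint8); cen=proj(c,P+[0,0,.085]); ok=[]
for a in np.arange(0,360,3):
    q=[proj(c,[P[0]+t*np.cos(np.radians(a)),P[1]+t*np.sin(np.radians(a)),z]) for t in(.018,.024,.030,.035)]
    v=[g[int(round(y)),int(round(x))] if 0<=y<400 and 0<=x<640 else -1 for x,y in q]
    if v==[1]*4: ok.append(int(a))
print("dark dirs",ok,"bolt end expected px",proj(c,P+[0,0,.118]))
b=proj(c,P+[0,0,.118]).astype(int); y0,x0=max(b[1]-12,0),b[0]-12
m=(im[y0:b[1]+13,x0:b[0]+13].min(2)>110).astype(np.uint8)
n,l,st,ce=cv2.connectedComponentsWithStats(m)
for i in range(1,n):
    if 20<st[i,4]<300: print("bright blob",ce[i]+[x0,y0],st[i,4])
if len(sys.argv)>1:
    x0,y0=max(b[0]-80,0),max(b[1]-70,0); cv2.imwrite(sys.argv[1],cv2.resize(im[y0:y0+140,x0:x0+160],None,fx=4,fy=4))
E
python3 look.py pics/w3.png
```

```text
6.2833 [0.4938 0.0147 0.3181] [0.0512 0.4699 0.5992]
dark dirs [144, 147, 150] bolt end expected px [406.0764 137.0552]
```

View pics/w3.png

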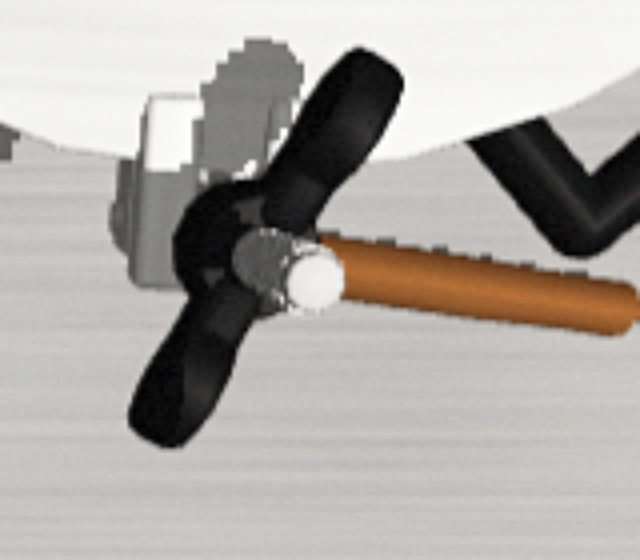

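The outer wing swept from 192° to about -30°, roughly 3.9 rad. The bolt end at px (404.7,137) matches upright. Next stroke.

Request:
carry_out(
  plan=[
    {"rot":[0,0,0],"xyz":[0.01,0.03,0],"grip":255},
    {"rot":[0,0,0],"xyz":[0.025,0.06,0],"grip":255},
    {"rot":[0,0,0],"xyz":[0.036,0.088,0],"grip":255},
    {"rot":[0,0,0],"xyz":[0.036,0.088,0.03],"grip":255},
    {"rot":[0,0,0],"xyz":[0.036,0.088,0.07],"grip":255},
    {"rot":[0,0,0],"xyz":[0.036,0.088,0.1],"grip":255},
    {"rot":[0,0,0],"xyz":[0.036,0.088,0.1],"grip":255},
    {"rot":[0,0,0],"xyz":[0.036,0.088,0.1],"grip":255},
  ],
)

```text
clock: 7.0
tool_pos: [0.5267, -0.076, 0.2149]
eef_rot: [1.0, -0.0, -0.001, 0.001]
contact_force: [0.9, -0.3, 0.5]
opening: 0.003
finger_force: 0.0
```

Request:
carry_out(
  plan=[
    {"rot":[0,0,0],"xyz":[0,-0.012,0],"grip":255},
    {"rot":[0,0,0],"xyz":[0,-0.0235,0],"grip":255},
    {"rot":[0,0,0],"xyz":[-0.004,-0.032,0],"grip":255},
    {"rot":[0,0,0],"xyz":[-0.004,-0.044,0],"grip":255},
    {"rot":[0,0,0],"xyz":[0.001,-0.0555,0],"grip":255},
    {"rot":[0,0,0],"xyz":[0.013,-0.064,0],"grip":255},
    {"rot":[0,0,0],"xyz":[0.022,-0.068,0],"grip":255},
    {"rot":[0,0,0],"xyz":[0.034,-0.068,0],"grip":255},
  ],
)

```text
clock: 7.67
tool_pos: [0.5622, -0.0039, 0.216]
eef_rot: [1.0, 0.002, 0.0, -0.0]
contact_force: [-0.2, 0.1, 0.4]
opening: 0.004
finger_force: 0.4
```

Request:
carry_out(
  plan=[
    {"rot":[0,0,0],"xyz":[0.006,0.003,0],"grip":255},
    {"rot":[0,0,0],"xyz":[0.012,0.006,0],"grip":255},
    {"rot":[0,0,0],"xyz":[0.012,0.006,0],"grip":255},
  ],
)

```text
clock: 7.92
tool_pos: [0.5755, -0.014, 0.2157]
eef_rot: [1.0, -0.0, 0.001, 0.001]
contact_force: [0.9, 0.4, 0.2]
opening: 0.006
finger_force: 0.4
```

Request:
carry_out(
  plan=[
    {"rot":[0,0,0],"xyz":[0.005,0.006,0],"grip":255},
    {"rot":[0,0,0],"xyz":[0.008,0.012,0],"grip":255},
    {"rot":[0,0,0],"xyz":[0.008,0.012,0],"grip":255},
  ],
)

```text
clock: 8.17
tool_pos: [0.5823, -0.028, 0.2154]
eef_rot: [1.0, -0.001, 0.0, 0.001]
contact_force: [0.0, 0.2, 0.0]
opening: 0.005
finger_force: 0.3
```

Request:
carry_out(
  plan=[
    {"rot":[0,0,0],"xyz":[0,-0.02,-0.01],"grip":255},
    {"rot":[0,0,0],"xyz":[-0.01,-0.025,-0.045],"grip":255},
    {"rot":[0,0,0],"xyz":[-0.03,-0.02,-0.085],"grip":255},
    {"rot":[0,0,0],"xyz":[-0.06,0.0,-0.1],"grip":255},
    {"rot":[0,0,0],"xyz":[-0.085,0.01,-0.105],"grip":255},
    {"rot":[0,0,0],"xyz":[-0.11,0.01,-0.105],"grip":255},
    {"rot":[0,0,0],"xyz":[-0.11,0.01,-0.105],"grip":255},
    {"rot":[0,0,0],"xyz":[-0.11,0.01,-0.105],"grip":255},
  ],
)

```text
clock: 8.83
tool_pos: [0.4708, -0.0366, 0.3209]
eef_rot: [1.0, -0.001, 0.0, 0.001]
contact_force: [0.4, 0.5, -0.0]
opening: 0.007
finger_force: 0.0
```

```bash
python3 look.py pics/w4.png
```

```text
8.8333 [ 0.4708 -0.0366  0.3209] [ 0.4375  0.5368 -0.0115]
dark dirs [] bolt end expected px [315.3653  93.9475]
bright blob [314.9484  93.7262] 252
```

```bash
cat > ang.py <<'E'
import cv2,numpy as np,sys
im=cv2.imread(sys.argv[1]); g=im.max(2)   # 4x crop, bolt at (320,280)
cx,cy=320,280
for a in range(0,360,6):  # world angle: 0=+x=up, 90=+y=left
    d=np.array([-np.sin(np.radians(a)),-np.cos(np.radians(a))])
    v=[int(g[int(np.clip(cy+t*d[1],0,559)),int(np.clip(cx+t*d[0],0,639))]) for t in range(80,230,20)]
    if np.mean(np.array(v)<65)>.5: print(a,v)
E
python3 ang.py pics/w4.png
```

```text
150 [33, 20, 23, 29, 32, 20, 18, 125]
156 [38, 17, 22, 41, 37, 26, 23, 19]
162 [52, 15, 26, 42, 55, 36, 22, 83]
330 [52, 20, 25, 50, 56, 29, 17, 26]
336 [42, 20, 23, 28, 49, 38, 21, 19]
342 [32, 16, 23, 24, 29, 26, 26, 21]
348 [23, 13, 17, 19, 41, 130, 131, 247]
```

Request:
carry_out(
  plan=[
    {"rot":[0,0,0],"xyz":[0.03,0.037,0],"grip":255},
    {"rot":[0,0,0],"xyz":[0.051,0.037,0.03],"grip":255},
    {"rot":[0,0,0],"xyz":[0.051,0.037,0.07],"grip":255},
    {"rot":[0,0,0],"xyz":[0.051,0.037,0.103],"grip":255},
    {"rot":[0,0,0],"xyz":[0.051,0.037,0.103],"grip":255},
    {"rot":[0,0,0],"xyz":[0.051,0.025,0.103],"grip":255},
    {"rot":[0,0,0],"xyz":[0.049,0.015,0.103],"grip":255},
    {"rot":[0,0,0],"xyz":[0.049,0.015,0.103],"grip":255},
  ],
)

```text
clock: 9.55
tool_pos: [0.5222, -0.0471, 0.2196]
eef_rot: [1.0, 0.002, 0.002, -0.0]
contact_force: [-0.6, -0.4, 0.8]
opening: 0.008
finger_force: 0.0
```

Request:
carry_out(
  plan=[
    {"rot":[0,0,0],"xyz":[-0.001,-0.005,0],"grip":255},
    {"rot":[0,0,0],"xyz":[-0.002,-0.01,0],"grip":255},
    {"rot":[0,0,0],"xyz":[-0.002,-0.01,0],"grip":255},
  ],
)

```text
clock: 9.8
tool_pos: [0.5191, -0.0396, 0.2186]
eef_rot: [1.0, 0.001, 0.001, 0.001]
contact_force: [-0.1, 0.1, 0.6]
opening: 0.005
finger_force: 0.1
```

Request:
carry_out(
  plan=[
    {"rot":[0,0,0],"xyz":[0,-0.005,0],"grip":255},
    {"rot":[0,0,0],"xyz":[0,-0.01,0],"grip":255},
    {"rot":[0,0,0],"xyz":[0,-0.01,0],"grip":255},
  ],
)

```text
clock: 10.05
tool_pos: [0.5188, -0.0295, 0.2176]
eef_rot: [1.0, 0.001, 0.0, 0.0]
contact_force: [-0.4, 0.1, 0.5]
opening: 0.003
finger_force: 0.2
```

Request:
carry_out(
  plan=[
    {"rot":[0,0,0],"xyz":[0.002,-0.005,0],"grip":255},
    {"rot":[0,0,0],"xyz":[0.004,-0.01,0],"grip":255},
    {"rot":[0,0,0],"xyz":[0.004,-0.01,0],"grip":255},
  ],
)

```text
clock: 10.3
tool_pos: [0.5234, -0.0192, 0.2174]
eef_rot: [1.0, 0.001, 0.0, 0.0]
contact_force: [-0.9, 0.2, 0.3]
opening: 0.004
finger_force: 0.1
```

Request:
carry_out(
  plan=[
    {"rot":[0,0,0],"xyz":[0.006,-0.004,0],"grip":255},
    {"rot":[0,0,0],"xyz":[0.011,-0.008,0],"grip":255},
    {"rot":[0,0,0],"xyz":[0.011,-0.008,0],"grip":255},
  ],
)

```text
clock: 10.55
tool_pos: [0.535, -0.0118, 0.2173]
eef_rot: [1.0, 0.0, 0.001, 0.0]
contact_force: [-0.3, -0.4, -0.5]
opening: 0.006
finger_force: 0.0
```

Request:
carry_out(
  plan=[
    {"rot":[0,0,0],"xyz":[0.005,-0.002,0],"grip":255},
    {"rot":[0,0,0],"xyz":[0.01,-0.003,0],"grip":255},
    {"rot":[0,0,0],"xyz":[0.01,-0.003,0],"grip":255},
  ],
)

```text
clock: 10.8
tool_pos: [0.5448, -0.0094, 0.2173]
eef_rot: [1.0, -0.0, 0.001, 0.0]
contact_force: [-1.0, 1.0, -0.2]
opening: 0.002
finger_force: 0.4
```

Request:
carry_out(
  plan=[
    {"rot":[0,0,0],"xyz":[0.006,0,0],"grip":255},
    {"rot":[0,0,0],"xyz":[0.012,0,0],"grip":255},
    {"rot":[0,0,0],"xyz":[0.012,0,0],"grip":255},
  ],
)

```text
clock: 11.05
tool_pos: [0.5578, -0.0096, 0.2176]
eef_rot: [1.0, -0.0, 0.001, 0.0]
contact_force: [-0.3, 1.3, 0.1]
opening: 0.006
finger_force: 0.2
```

Request:
carry_out(
  plan=[
    {"rot":[0,0,0],"xyz":[0.006,0.003,0],"grip":255},
    {"rot":[0,0,0],"xyz":[0.012,0.006,0],"grip":255},
    {"rot":[0,0,0],"xyz":[0.012,0.006,0],"grip":255},
  ],
)

```text
clock: 11.3
tool_pos: [0.5697, -0.0169, 0.2176]
eef_rot: [1.0, -0.001, 0.001, 0.001]
contact_force: [0.1, 0.4, 0.6]
opening: 0.008
finger_force: 0.2
```

Request:
carry_out(
  plan=[
    {"rot":[0,0,0],"xyz":[0.005,0.006,0],"grip":255},
    {"rot":[0,0,0],"xyz":[0.008,0.012,0],"grip":255},
    {"rot":[0,0,0],"xyz":[0.008,0.012,0],"grip":255},
  ],
)

```text
clock: 11.55
tool_pos: [0.5725, -0.0202, 0.2171]
eef_rot: [1.0, 0.002, -0.004, -0.004]
contact_force: [-9.0, 14.4, 6.0]
opening: 0.005
finger_force: 6.8
```

A firm stop: 17 N at a wing angle near 10°. I'll back off and check.

Request:
carry_out(
  plan=[
    {"rot":[0,0,0],"xyz":[-0.006,-0.01,0],"grip":255},
    {"rot":[0,0,0],"xyz":[-0.012,-0.03,-0.01],"grip":255},
    {"rot":[0,0,0],"xyz":[-0.02,-0.035,-0.045],"grip":255},
    {"rot":[0,0,0],"xyz":[-0.04,-0.025,-0.085],"grip":255},
    {"rot":[0,0,0],"xyz":[-0.06,0.0,-0.105],"grip":255},
    {"rot":[0,0,0],"xyz":[-0.085,0.012,-0.105],"grip":255},
    {"rot":[0,0,0],"xyz":[-0.11,0.012,-0.105],"grip":255},
    {"rot":[0,0,0],"xyz":[-0.11,0.012,-0.105],"grip":255},
  ],
)

```text
clock: 12.22
tool_pos: [0.4612, -0.042, 0.3229]
eef_rot: [1.0, -0.002, -0.002, 0.002]
contact_force: [-0.3, -0.8, -0.5]
opening: 0.002
finger_force: 0.0
```

```bash
python3 look.py pics/w5.png; python3 ang.py pics/w5.png
```

```text
12.2167 [ 0.4612 -0.042   0.3229] [-0.3315 -0.7779 -0.4966]
dark dirs [] bolt end expected px [305.1539  75.2251]
bright blob [305.056   75.4776] 268
0 [34, 20, 24, 27, 37, 34, 23, 18]
6 [22, 21, 24, 20, 26, 20, 22, 133]
174 [29, 25, 20, 24, 29, 25, 22, 18]
180 [33, 35, 21, 31, 39, 33, 26, 18]
186 [35, 47, 22, 29, 38, 36, 21, 17]
348 [53, 19, 32, 38, 24, 57, 223, 251]
354 [42, 22, 25, 39, 54, 38, 27, 21]
```

View pics/w5.png

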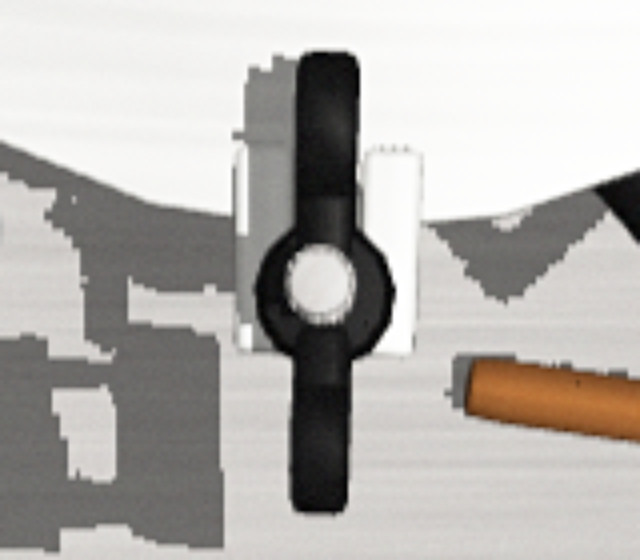

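The wings now lie at about 0° and the bolt end sits at its upright pixel (305,75). The total turn is about 9.6 rad, within the stated start range, and it ended at a hard stop. Only shadows have changed around it, and the robot is clear, so I'll hand in.

```bash
python3 -c "
from plant import r
print(r.finish_job())"
```

```text
the job is handed in; nothing more can be done
None
```

I pushed the loose bolt upright into its slot, turned its wing nut clockwise in three one-wing strokes (about 9.6 rad) to a firm stop, and handed the job in at about 12 s; no verdict came back.

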